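Lay the turned leg blank down against the bench stop

TASK

On the carving board, tip the standing leg blank over onto its side, away from the bench stop, letting it down gently with the fingers all the way, and then push it back along the board until its square foot end butts flush and square against the stop. Do it with the fingers only, without gripping or lifting the leg, and leave the other things where they are. Finish with the leg lying flat at the stop and the hand clear of it.

Things in the scene. Friction and masses are not known exactly. Their poses are not given: they have to be found in the camera images.
- board: plywood carving board 340 x 425 mm, 12 mm thick, fixed to the bench; origin at bench level under the middle of the stop's face. The stop is a batten 340 mm long (board x), 45 mm deep, rising 42 mm above the board at its +y end; the board runs 380 mm from the stop's face to -y. Two steel holdfasts, 145 mm tall, stand behind the stop and press on it 135 mm either side of its middle.
- stop_face (a point): point on the top of the board (12 mm above the bench) at the foot of the stop's face, half-way along the stop; axes as the board's: y points into the stop, z up.
- leg: turned leg blank of pale wood, 0.27 to 0.43 kg, 240 mm tall, standing on the board, 5 to 30 mm from the stop: a square block 74 x 74 x 100 mm, then a bead 36 mm across and 10 mm high, then a round shank tapering from 29 to 24 mm diameter. Origin: centre of the square foot face; z up the shank, y towards the stop within 6 degrees.
- leg_toe (a point): middle of the foot's edge on the side away from the stop (37 mm from the foot's centre along the leg's -y): the edge the leg turns over on. The centre of mass is some 65 mm above the foot, so the leg overbalances when tilted about 30 degrees. Lying, it rests on a flat of the block and the shank hangs clear, its axis 37 mm above the board.
- leg_top (a point): centre of the shank's end face, 240 mm from the foot.
- gouge_a: carving gouge, 240 mm long and 27 mm thick, lying on the board roughly along its y near the board's +x edge (the edge away from the robot); origin under its brass ferrule, x towards the blade, handle 120 mm. Leave it.
- oil: amber glass jar with black lid, 54 mm diameter, 75 mm tall, standing on the board near the stop and its -x edge (the edge towards the robot); origin at the centre of its base. Leave it.
- mallet: carver's round wooden mallet standing on its head behind the stop, 90 mm diameter, 250 mm tall; origin at the centre of its base. Leave it.
- glue: yellow glue bottle standing on the bench behind the stop, 60 mm diameter, 190 mm tall; origin at the centre of its base. Leave it.
- gouge_b: second gouge, 250 mm long, lying on the bench behind the stop; origin under its ferrule. Leave it.
- stone: sharpening stone in its wooden tray, 200 x 70 x 38 mm, on the bench off the end of the board away from the stop; origin at the centre of its base. Leave it.
- tin: flat round metal tin of wax, 100 mm diameter, 36 mm tall, on the bench off the end of the board away from the stop; origin at the centre of its base. Leave it.
Mind the look-alikes: they are no part of the job. Leave any blue or orange look-alike of the leg alone.

How it is judged (in metres and radians):
At the end, for the whole second after the job is handed in: The leg lies at rest on the board on the flat that faced away from the stop (level within 4 degrees), its foot end within 4 mm of the stop's face and square to it within 4 degrees, and at most 120 mm from the middle of the stop (angle between leg's own z axis and vertical between 1.5 and 1.64 rad and angle between leg's own y axis and vertical below 0.07 rad and y of leg in the frame of stop_face between -0.004 and 0.004 m and z of leg in the frame of stop_face between 0.03 and 0.044 m and x of leg in the frame of stop_face between -0.12 and 0.12 m and angle between the z axis of leg and the y axis of board, either way round below 0.07 rad and linear speed of leg below 0.01 m/s); the robot touches nothing.
It fails at once if the leg falls or is dropped: it turns faster than 3.5 rad/s (let go about 5 degrees or more before it lies flat) (angular speed of leg above 3.5 rad/s).
It fails at once if the leg is lifted or carried: the edge it turns over on rises more than 15 mm off the board (height (world z) of leg_toe above 0.027 m).
It fails at once if the leg is gripped or forced: more than 30 N between fingers and leg (contact force between the fingers and leg above 30 N).
It fails at once if another thing is moved by more than 20 mm or tipped over (distance of any of gouge_a, oil, mallet, glue, gouge_b, stone, tin from where it was at the start of the episode above 0.02 m or angle between any of oil, mallet, glue's own z axis and vertical above 0.5 rad).
It also fails if it takes over 64 s, if anything falls off the work surface, if the arm or the gripper's body presses on something with over 40 N, if the wrist force passes 120 N, or if a joint passes its speed limit or range.

ROBOT

A 6-joint arm with a two-finger parallel gripper is mounted at the origin on the work surface. World frame = base frame: x ahead of the robot, y to its left, z up, the work surface at z = 0. Lengths are in mm, angles in degrees, forces in N, time in s.
With the tool pointing down it reaches from about 300 to 850 mm from the base axis. Payload 4.2 kg.
Tool frame: the origin (TCP) lies at the very end of the fingers, on their centre line; the grasp point (between the pads) lies 19 mm behind it; x points along the fingers, z is the direction in which the jaws open and shut, and the axes are right-handed (so a half turn about x gives the same grasp; the last joint's range is limited). The gripper opens to 91 mm and grips with 3 to 60 N. Pads are 32 mm wide; open, the fingers measure 118 mm over their backs; the gripper's body (76 mm by 178 mm) begins 60 mm behind the grasp point.
Start: joints at [67.552, 18.312, 89.639, -0, 72.044, -1.146], TCP at [208.897, 535.729, 213.976] pointing down, gripper open.
Joint ranges: [-177.97, 177.97], [-48.28, 115.42], [12.27, 149.76], [-77.06, 257.06], [2.81, 150.46], [-146.56, 146.56]. Speed limits (degrees/s): [147.25, 147.25, 180, 180, 180, 180].

INTERFACE

Orientations are given as [roll, pitch, yaw] about the fixed x, y, z axes, in that order (R = Rz(yaw) Ry(pitch) Rx(roll)).
In Python, from workcell import state, grab_frame, camera_info, env, search_frame, place_of gives the robot as it stands.
- The arm moves only by the tool drive_tool, never from a script. Its argument "plan" is a list of rows, each a list of 7 numbers: the turn, a rotation vector about the world's x, y, z in degrees, then the shift along the world's x, y, z in mm, then the finger opening in mm, from 0 to 91.2. In form: [[wx, wy, wz, dx, dy, dz, jaw], ...]. A call has 1 to 10 rows; each row is the pose to reach, as a shift and turn from the pose measured when the call began; what a row does not reach only later rows make up. A row lasts 1/8 s, in which the tool goes at most 62.5 mm and 10.7 degrees, less where a joint would pass 70% of its speed; a pose out of reach is approached as far as the arm can. A call with a gripper value outside its range is refused whole. The fingers move at their own pace and stop on an object; "grip_force" is the grip in N (left out, the last holds). Time passes only in rows, so rows that repeat a pose let the fingers close. It gives the time, the measured TCP pose, the force and the opening at its end, in the units of the state.
- state(): the state, without advancing time (a new reading comes with each control period).
- grab_frame(name): name is "scene" or "top"; returns the picture (400x640x3 uint8, red, green, blue); there is no depth.
- camera_info(name): a dict with "intrinsics" (3x3 intrinsics, pixels), "k1" (the pictures are not rectified: a ray, as slopes to the right and down, at radius r is drawn at 1 + k1 r^2 times it, then the intrinsics apply), "origin" and "orientation" of the camera in the world. Camera axes: x right, y down, z forward; pixel columns grow to the right and rows downward; lengths in mm; the calibration is good to about 2 mm. A picture is of the moment at which its call begins. camera_info takes no time and is no camera call.
- env.job_done(): hands the job in, once; it reports no verdict.
Trained networks look in the newest picture that a camera, given by its name, has taken for a name from the list of things; names that differ only in an ending like _2 or _b are one class to them, and where a whole thing is asked for, a point or a joint stands for the part that bears it (a point fixed in the world has none). Each returns a list of dicts, best first, with "p" (0 to 1); they miss things now and then, are a little off and sometimes report something else, mostly with a low value. They report only what shows in the picture. A call takes as long as a camera call. They do not tell look-alikes from the thing itself.
- search_frame(camera, label): "rect" ([left, top, right, bottom] as shares, 0 to 1, of the picture: columns of its width, rows of its height, round what is visible of it).
- place_of(camera, label): "location" ([column, row] as shares, 0 to 1, of the picture: columns of its width, rows of its height: a listed point, or the origin of a listed thing).
The state is a dict: "time_s": time; "qpos": joint angles; "qvel": joint speeds; "effort": joint torques, N m; "ee_pos": TCP position; "ee_rot": TCP orientation; "force": force on the tool from outside, world axes, zero at the start; "torque": the same for the moment, N m; "gripper_width": finger opening in mm.
Only numpy, scipy, OpenCV 4.12 (cv2) and the standard library are available. Lean on these libraries where they do the work, as an engineer would, in place of code of your own. Each camera call takes 0.05 s, during which the arm holds its last target. There are 200 camera calls.

## Working session

There is one attempt and no reset: what is moved stays moved. The work goes in short steps, Python scripts to look and compute and a tool call to move; the robot and the scene stay as the last step left them, time stands still between calls to the robot, and variables do not carry over. Pictures are saved under pics/ and viewed, about 8 in all and at most 12, crops included, and the job is handed in when it is done.

Besides the shell and the picture viewer there is one more tool, called after ">>>" as a command line: name --pt "numbers of a row" for each row, then --argument value for the rest. drive_tool: Moves the arm, as the interface text tells. Its arguments: {"type":"object","properties":{"plan":{"type":"array"},"grip_force":{"type":"number"}},"required":["plan"]}

```bash
mkdir -p pics; cat > h.py <<'E'
import numpy as np, cv2
from workcell import state, grab_frame, camera_info, env, search_frame, place_of
from scipy.spatial.transform import Rotation as Rn
def cam(n):
    c=camera_info(n); return c
def Rc(c):
    o=np.array(c["orientation"],float)
    return o if o.shape==(3,3) else Rn.from_euler('xyz',o,degrees=True).as_matrix()
def ray(n,u,v):
    c=cam(n);K=np.array(c["intrinsics"]);k=c["k1"]
    d=np.array([(u-K[0,2])/K[0,0],(v-K[1,2])/K[1,1]]);s=d.copy()
    for _ in range(20): s=d/(1+k*(s@s))
    return np.array(c["origin"],float),Rc(c)@np.array([s[0],s[1],1])
def at_z(n,u,v,z):
    o,d=ray(n,u,v);return o+d*(z-o[2])/d[2]
def proj(n,p):
    c=cam(n);K=np.array(c["intrinsics"]);q=Rc(c).T@(np.array(p,float)-np.array(c["origin"]))
    s=q[:2]/q[2];s=s*(1+c["k1"]*(s@s));return K[0,0]*s[0]+K[0,2],K[1,1]*s[1]+K[1,2]
E
python3 - <<'E'
from h import *
for n in("scene","top"):
    print(camera_info(n)); im=grab_frame(n); cv2.imwrite(f"pics/{n}0.png",im[:,:,::-1])
    for l in("leg","leg_toe","leg_top","stop_face","oil"):
        for r in place_of(n,l)[:3]: print(n,l,round(r["p"],2),np.round(np.array(r["location"])*[640,400],1))
print(state())
E
```

```text
{'intrinsics': array([[372.54620479,   0.        , 322.20438369],
       [  0.        , 372.54620479, 199.55867835],
       [  0.        ,   0.        ,   1.        ]]), 'k1': 0.007052748628721017, 'origin': array([1440.65966657, -513.81862872,  959.7744338 ]), 'orientation': array([-128.04963088,    0.13394423,   59.49989786])}
scene leg 0.83 [341.5 222.9]
scene leg 0.7 [407.4 256.7]
scene leg_toe 0.96 [392.4 275.9]
scene leg_toe 0.74 [331.2 223.2]
scene leg_toe 0.68 [406.8 264. ]
scene leg_top 0.85 [339.1 174.3]
scene leg_top 0.83 [419.3 200.9]
scene leg_top 0.72 [385.3 218.5]
scene stop_face 0.67 [351.6 216.9]
scene oil 0.61 [320.4 203.1]
scene oil 0.36 [422.1 213.7]
{'intrinsics': array([[380.32324936,   0.        , 328.63885201],
       [  0.        , 380.32324936, 202.97118083],
       [  0.        ,   0.        ,   1.        ]]), 'k1': -0.07720904879459006, 'origin': array([ 409.13571011,  -25.02188275, 1229.14036393]), 'orientation': array([-171.17559116,    0.95186829,  -89.84044564])}
top leg 0.87 [308.9 137.5]
top leg 0.82 [268.6 140.2]
top leg 0.6 [304.  211.2]
top leg_to
[... 175 characters left out ...]

top stop_face 0.61 [284.1 217.2]
top oil 0.6 [300.7 264.5]
{'time_s': 0.6, 'qpos': array([ 6.75494970e+01,  1.83108294e+01,  8.96388686e+01, -5.17131883e-04,
        7.20431566e+01, -1.14521154e+00]), 'qvel': array([ 0.0058592 , -0.01180722, -0.06749708, -0.00287892, -0.04352928,
        0.01926757]), 'effort': array([-4.94219548e-04, -4.12117589e+01, -2.32133889e+01,  7.28086266e-02,
        3.76722298e-02, -1.74307809e-05]), 'ee_pos': array([208.92238063, 535.72446847, 213.98756067]), 'ee_rot': array([-5.08382527, 89.9928377 , 63.61104269]), 'force': array([-0.56558654,  0.31241437,  0.67017397]), 'torque': array([ 0.02720371, -0.00082428,  0.02409483]), 'gripper_width': 91.2130383818986}
```

View pics/scene0.png

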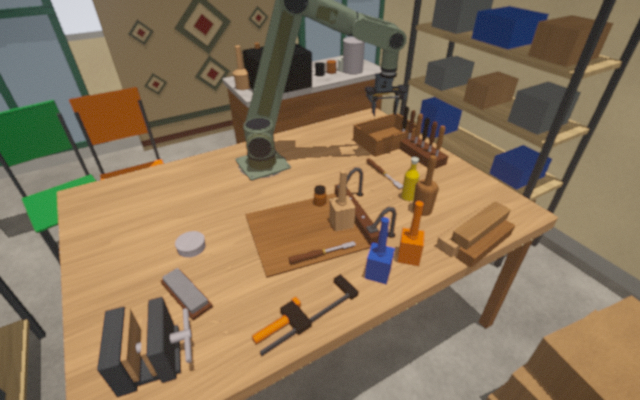

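View pics/top0.png

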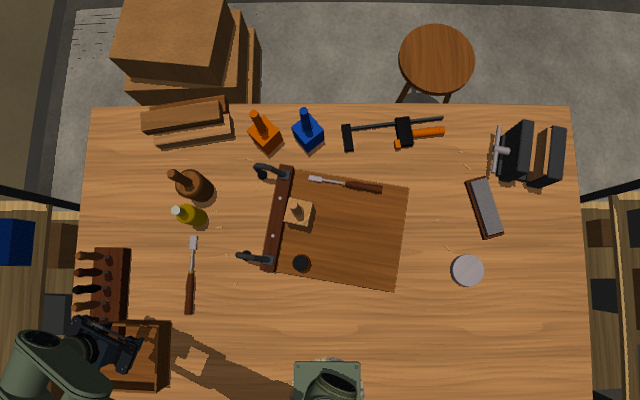

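Candidates for the leg: blue (scene 380,262 / top 308,137), orange (scene 411,245 / top 268,140), and pale (scene 342,222 / top 302,212). I choose the pale one, which stands on the board by the stop. A close crop of both views checks that choice.

```bash
python3 - <<'E'
import cv2
a=cv2.imread("pics/top0.png")[155:300,250:415]; a=cv2.resize(a,None,fx=4,fy=4,interpolation=cv2.INTER_CUBIC)
cv2.imwrite("pics/c_top.png",a)
b=cv2.imread("pics/scene0.png")[155:285,235:405]; cv2.imwrite("pics/c_scene.png",cv2.resize(b,None,fx=4.6,fy=4.6,interpolation=cv2.INTER_CUBIC))
E
```

```text
(no output)
```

View pics/c_top.png

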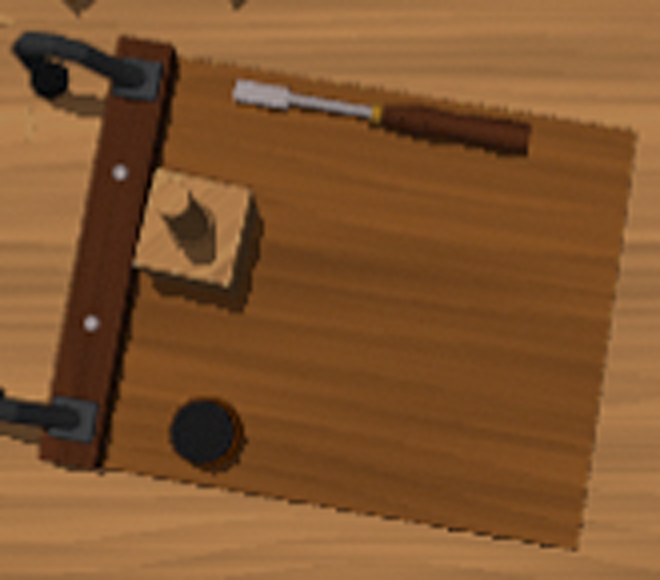

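View pics/c_scene.png

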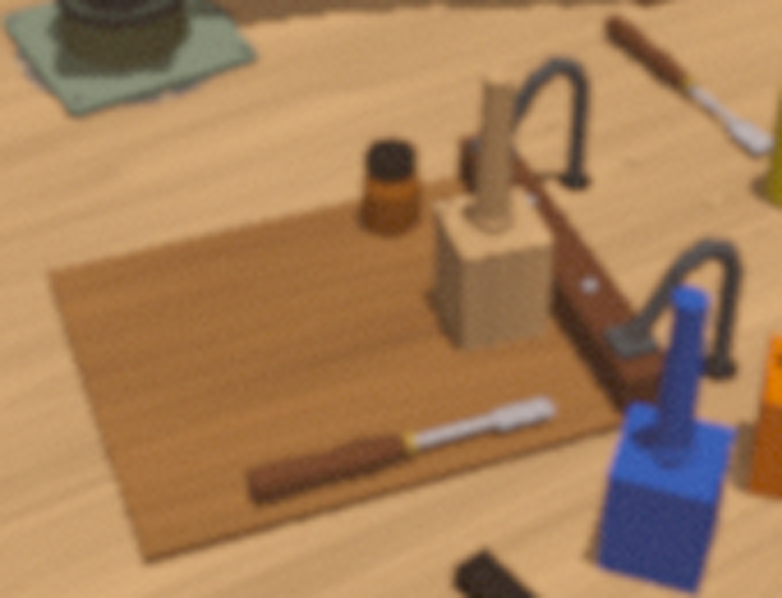

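```bash
cat >> h.py <<'E'
def T(u,v): return ("top",250+(u+.5)/4-.5,155+(v+.5)/4-.5)
def S(u,v): return ("scene",235+(u+.5)/4.6-.5,155+(v+.5)/4.6-.5)
def fit(obs,model,x0):
    from scipy.optimize import least_squares
    f=lambda x: np.concatenate([np.subtract(proj(o[0],model(x,p)),o[1:]) for o,p in obs])
    r=least_squares(f,x0,loss="soft_l1"); return r.x,np.round(r.fun.reshape(-1,2),1)
def planar(x,p):
    c,s=np.cos(x[2]),np.sin(x[2]); return np.array([x[0]+c*p[0]-s*p[1],x[1]+s*p[0]+c*p[1],p[2]])
E
python3 - <<'E'
from h import *
b=[(T(637,131),(170,-380,12)),(T(578,549),(-170,-380,12)),(T(172,48),(170,0,54)),(T(97,468),(-170,0,54)),(T(104,468),(-170,0,12)),
 (S(50,270),(-170,-380,12)),(S(148,560),(170,-380,12))]
x,r=fit(b,planar,[400,80,-.15]); print("board",x[:2],np.degrees(x[2]));print(r.tolist())
l=[(T(155,168),(37,37,112)),(T(252,188),(37,-37,112)),(T(230,288),(-37,-37,112)),(T(133,265),(-37,37,112)),
 (S(462,262),(37,-37,112)),(S(552,235),(37,37,112)),(S(435,204),(-37,-37,112)),(S(467,348),(37,-37,12)),(S(548,320),(37,37,12)),(S(497,80),(0,0,252)),(T(181,205),(0,0,252))]
y,r=fit(l,planar,[400,40,-.15]); print("leg",y[:2],np.degrees(y[2]));print(r.tolist())
c,s=np.cos(x[2]),np.sin(x[2]);d=y[:2]-x[:2];print("leg in board",c*d[0]+s*d[1],-s*d[0]+c*d[1])
o=at_z("top",*T(205,432)[1:],87);print("oil",o)
print("R",Rn.from_euler('xyz',state()["ee_rot"],degrees=True).as_matrix().round(3))
E
```

```text
board [544.86983131 137.18348094] 1430.7751276994375
[[-0.2, -0.7], [0.0, -0.1], [0.1, -1.2], [-0.8, 0.6], [-0.4, 0.2], [-1.2, 0.2], [-0.8, -0.4]]
leg [556.81884379  85.72889868] 3588.723513179319
[[-0.1, 0.5], [-0.2, 0.2], [0.2, -0.5], [0.0, 0.4], [0.4, -0.9], [0.1, 0.7], [-0.8, -0.3], [-1.2, 1.1], [-0.4, 2.8], [-0.1, -1.6], [-2.4, -1.4]]
leg in board 20.04314135320659 -48.873565656077055
oil [406.65228981  76.62722761  87.        ]
R [[ 0.    -0.932  0.363]
 [ 0.     0.363  0.932]
 [-1.    -0.     0.   ]]
```

The close crop confirms the pale leg at top-crop (193,228), beside the stop, with the oil jar (205,432) and gouge (380,115) well clear. The fit puts the leg centre at about (557,86), yaw -11.3°, and the board at yaw -9.2°.

Next I raise the hand, turn the jaws along the leg's y, and move over the leg.

>>> drive_tool --pt "0 0 0 0 0 60 91" --pt "0 0 0 0 0 120 91" --pt "0 0 2 20 -30 165 91" --pt "0 0 4 70 -90 165 91" --pt "0 0 6 120 -150 165 91" --pt "0 0 8 170 -215 165 91" --pt "0 0 10 220 -280 165 91" --pt "0 0 10 265 -345 165 91" --pt "0 0 10 310 -400 165 91" --pt "0 0 10 348 -450 165 91" --grip_force 3

```text
time_s: 1.85
ee_pos: [499.8, 159.8, 379.3]
ee_rot: [-38.7, 89.9, 40.0]
force: [0.4, 0.3, 0.7]
gripper_width: 90.8
```

>>> drive_tool --pt "0 0 0 0 0 0 91" --pt "0 0 0 0 0 0 91" --pt "0 0 0 0 0 0 91"

```text
time_s: 2.22
ee_pos: [499.0, 161.0, 379.5]
ee_rot: [-26.5, 89.9, 52.3]
force: [0.2, 0.4, -0.7]
gripper_width: 90.9
```

```bash
python3 - <<'E'
from h import *
s=state();print(s["ee_pos"],s["time_s"],s["qpos"]);print(Rn.from_euler('xyz',s["ee_rot"],degrees=True).as_matrix().round(3))
im=grab_frame("scene")[:,:,::-1]; a=im[110:250,290:440].copy()
cv2.imwrite("pics/s1.png",cv2.resize(a,None,fx=4,fy=4,interpolation=cv2.INTER_CUBIC))
E
```

```text
[499.01662993 160.97281959 379.49226331] 2.225 [ 1.65913797e+01  1.03300557e+01  7.72202754e+01  4.77519634e-02
  9.23833353e+01 -6.22117758e+01]
[[ 0.001 -0.981  0.194]
 [ 0.001  0.194  0.981]
 [-1.    -0.001  0.001]]
```

View pics/s1.png

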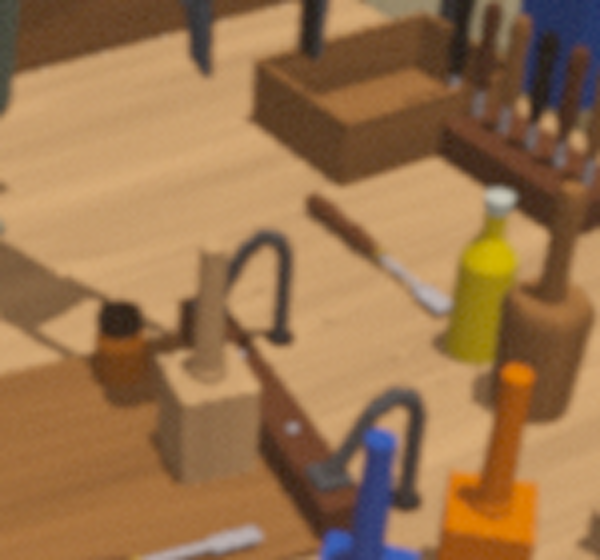

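The view shows the fingers above and left of the leg (tips 200,70 and 315,50), the leg untouched, and its shank end at crop (213,250).

```bash
python3 - <<'E'
from h import *
print(at_z("scene",290+213/4,110+250/4,252), "shank bottom-ish", proj("scene",[557,86,252]))
im=grab_frame("top")[:,:,::-1]; cv2.imwrite("pics/t1.png",cv2.resize(im[180:245,260:340],None,fx=9,fy=9,interpolation=cv2.INTER_CUBIC))
E
```

```text
[568.63054724  80.89368001 252.        ] shank bottom-ish (np.float64(342.6470649107868), np.float64(170.44061533940115))
```

View pics/t1.png

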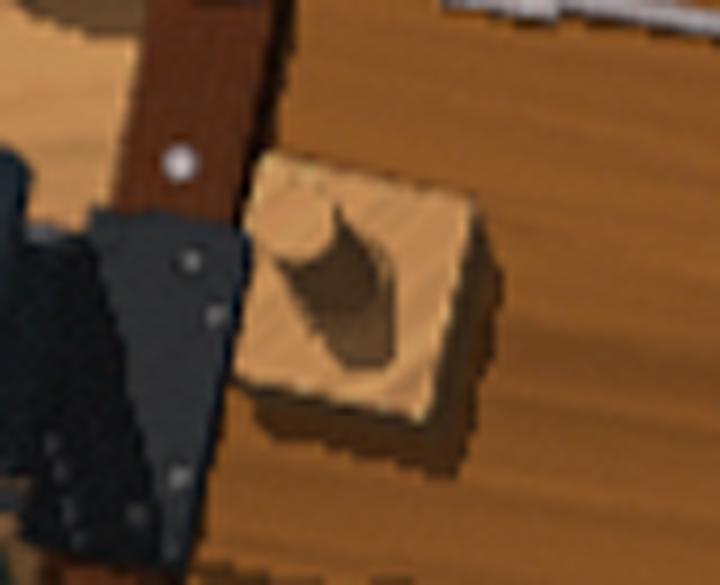

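The top crop shows the shank's end disc at (298,222), i.e. pixel (292.7,204.2). Block corners are at (265,155), (472,200), (425,420) and (235,378).

```bash
python3 - <<'E'
from h import *
U=lambda u,v:("top",260+(u+.5)/9-.5,180+(v+.5)/9-.5)
print(at_z("top",*U(298,222)[1:],252))
l=[(U(265,153),(37,37,112)),(U(474,198),(37,-37,112)),(U(425,422),(-37,-37,112)),(U(298,222),(0,0,252)),
 (S(462,262),(37,-37,112)),(S(552,235),(37,37,112)),(S(467,348),(37,-37,12)),("scene",290+213/4,110+250/4,(0,0,252))]
l=[(a if len(a)==3 else a[:3],p if i<7 else (0,0,252)) for i,(a,p) in enumerate([(x[0],x[1]) if len(x)==2 else (x[:3],x[3]) for x in l])]
y,r=fit(l,planar,[557,86,-.19]); print("leg",y[:2],np.degrees(y[2]));print(r.tolist())
E
```

```text
[557.48919245  85.34666458 252.        ]
leg [557.78738901  86.1038744 ] -12.305141999782803
[[-0.6, 0.0], [0.3, 0.2], [0.2, -0.4], [-0.3, -0.1], [0.4, -0.8], [0.2, 0.9], [-1.2, 1.2], [-0.5, -2.0]]
```

>>> drive_tool --pt "0 0 0 30 -38 0 91" --pt "0 0 0 58 -75 0 91" --pt "0 0 0 58 -75 0 91" --pt "0 0 0 58 -75 0 91" --pt "0 0 0 58 -75 0 91" --pt "0 0 0 58 -75 -50 91" --pt "0 0 0 58 -75 -90 91" --pt "0 0 0 58 -75 -130 91" --pt "0 0 0 58 -75 -169 80" --pt "0 0 0 58 -75 -169 65"

```text
time_s: 3.58
ee_pos: [554.7, 86.6, 208.2]
ee_rot: [99.1, 89.7, 178.0]
force: [-0.1, 0.4, 1.0]
gripper_width: 73.9
```

>>> drive_tool --pt "0 0 0 0 0 0 60" --pt "0 0 0 0 0 0 55" --pt "0 0 0 0 0 0 50"

```text
time_s: 3.95
ee_pos: [555.3, 86.8, 209.6]
ee_rot: [89.5, 89.8, 168.4]
force: [-0.8, -0.4, 0.3]
gripper_width: 50.2
```

```bash
python3 - <<'E'
from h import *
s=state();print(s["ee_pos"],s["time_s"],s["force"],s["gripper_width"],s["qpos"])
im=grab_frame("top")[:,:,::-1]; a=cv2.resize(im[170:250,240:340],None,fx=6,fy=6,interpolation=cv2.INTER_CUBIC)
im=grab_frame("scene")[:,:,::-1]; b=cv2.resize(im[110:250,310:380],None,fy=480/140,fx=480/140,interpolation=cv2.INTER_CUBIC)
b=b[:,:200] if 0 else b
cv2.imwrite("pics/j2.png",cv2.resize(np.hstack([a,b]),None,fx=.95,fy=.95))
E
```

```text
[555.30566404  86.79473424 209.55734136] 3.95 [-0.77848402 -0.41361777  0.32447587] 50.213026805664875 [ 7.67899744e+00  1.73875978e+01  9.16496188e+01  5.67945280e-02
  7.11163660e+01 -7.12466053e+01]
```

View pics/j2.png

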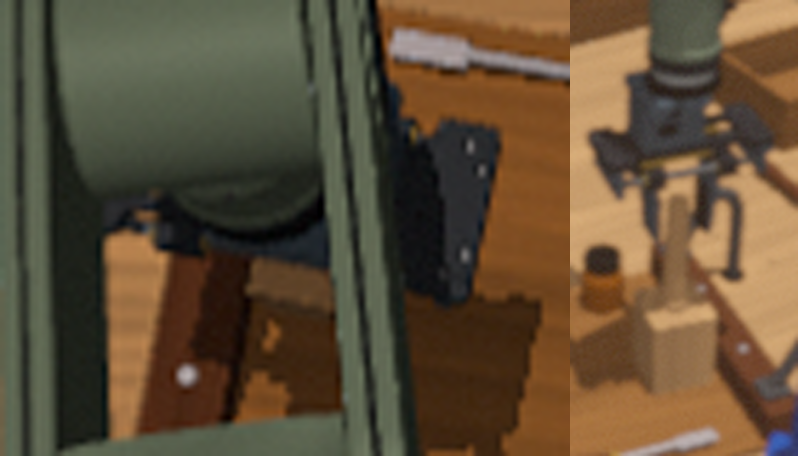

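The fingers straddle the shank near its top (right half, 678,200), jaw 50 mm, and nothing is touching. Next I work out the tipping path.

```bash
cat > tip.py <<'E'
import sys
from h import *
YAW=np.radians(-12); e=np.array([np.cos(YAW),np.sin(YAW),0]); t=np.array([np.sin(YAW),-np.cos(YAW),0])
toe=np.array([557.5,86,12.])+37*t
R0=np.column_stack([[0,0,-1],np.cross([-t[0],-t[1],0],[0,0,-1]),-t])
def pose(f):
    p=np.radians(f); 
    if f<=45: psi,w=f,36; u=-37*np.cos(p)+197.5*np.sin(p); h=37*np.sin(p)+197.5*np.cos(p)
    else:
        psi=np.interp(f,[45,90],[45,55]);w=np.interp(f,[45,60],[36,62]);q=np.interp(f,[45,60,90],[42,22,12]);s=np.radians(psi)
        slack=np.interp(f,[45,55],[6,0])
        E=np.array([-25*np.cos(p)+240*np.sin(p),25*np.sin(p)+240*np.cos(p)])
        n=np.array([np.cos(s),-np.sin(s)]);d=np.array([-np.sin(s),-np.cos(s)])
        u,h=E-n*(w/2-slack)+d*q
    return toe+u*t+np.array([0,0,h]),Rn.from_rotvec(np.radians(psi)*e)*Rn.from_matrix(R0),w
def rows(fs):
    s=state();p0=s["ee_pos"];r0=Rn.from_euler('xyz',s["ee_rot"],degrees=True)
    print("t",s["time_s"],"F",np.round(s["force"],1),"q",np.round(s["qpos"],0))
    out=[]
    for f in fs:
        p,r,w=pose(f);out.append([*(r*r0.inv()).as_rotvec(degrees=True).round(1).tolist(),*np.round(p-p0).tolist(),float(round(w))])
    print(out)
rows(np.linspace(float(sys.argv[1]),float(sys.argv[2]),10))
E
python3 tip.py 0 13.5; python3 tip.py 45 60|tail -1;python3 tip.py 60 90|tail -1
```

```text
t 4.05 F [ 0.5  0.  -0. ] q [  8.  17.  92.   0.  71. -71.]
[[-0.0, -0.2, -0.9, 2.0, -1.0, 0.0, 36.0], [1.4, -0.5, -0.9, 1.0, -6.0, 1.0, 36.0], [2.9, -0.8, -0.9, 0.0, -11.0, 2.0, 36.0], [4.4, -1.1, -0.9, -1.0, -16.0, 3.0, 36.0], [5.9, -1.4, -0.9, -2.0, -21.0, 3.0, 36.0], [7.3, -1.7, -0.9, -3.0, -26.0, 4.0, 36.0], [8.8, -2.0, -0.9, -4.0, -31.0, 4.0, 36.0], [10.3, -2.3, -0.9, -5.0, -36.0, 4.0, 36.0], [11.7, -2.6, -0.9, -6.0, -42.0, 4.0, 36.0], [13.2, -2.9, -0.9, -7.0, -47.0, 4.0, 36.0]]
[[44.1, -9.2, -0.9, -29.0, -148.0, -31.0, 36.0], [44.4, -9.3, -0.9, -30.0, -153.0, -32.0, 39.0], [44.8, -9.4, -0.9, -31.0, -158.0, -33.0, 42.0], [45.2, -9.4, -0.9, -32.0, -163.0, -34.0, 45.0], [45.5, -9.5, -0.9, -33.0, -168.0, -36.0, 48.0], [45.9, -9.6, -0.9, -34.0, -172.0, -37.0, 50.0], [46.2, -9.7, -0.9, -35.0, -177.0, -39.0, 53.0], [46.6, -9.7, -0.9, -36.0, -182.0, -41.0, 56.0], [47.0, -9.8, -0.9, -37.0, -187.0, -44.0, 59.0], [47.3, -9.9, -0.9, -38.0, -192.0, -47.0, 62.0]]
[[47.3, -9.9, -0.9, -38.0, -192.0, -47.0, 62.0], [48.1, -10.0, -0.9, -40.0, -200.0, -57.0, 62.0], [48.8, -10.2, -0.9, -42.0, -208.0, -68.0, 62.0], [49.5, -10.3, -0.9, -43.0, -216.0, -79.0, 62.0], [50.2, -10.5, -0.9, -45.0, -222.0, -91.0, 62.0], [51.0, -10.6, -0.9, -46.0, -228.0, -103.0, 62.0], [51.7, -10.8, -0.9, -47.0, -234.0, -115.0, 62.0], [52.4, -10.9, -0.9, -48.0, -238.0, -128.0, 62.0], [53.1, -11.1, -0.9, -49.0, -242.0, -141.0, 62.0], [53.9, -11.2, -0.9, -49.0, -245.0, -154.0, 62.0]]
```

>>> drive_tool --pt "0 0 -0.9 2 -1 0 36" --pt "0 0 -0.9 2 -1 0 36" --pt "1.5 -0.5 -0.9 1 -6 1 36" --pt "3 -0.8 -0.9 0 -11 2 36" --pt "4.4 -1.1 -0.9 -1 -16 3 36" --pt "5.9 -1.4 -0.9 -2 -21 3 36" --pt "7.3 -1.7 -0.9 -3 -26 4 36" --pt "8.8 -2 -0.9 -4 -31 4 36" --pt "10.3 -2.3 -0.9 -5 -36 4 36" --pt "11.7 -2.6 -0.9 -6 -42 4 36"

```text
time_s: 5.3
ee_pos: [548.9, 44.3, 213.0]
ee_rot: [0.1, 77.9, 78.1]
force: [0.1, -0.3, -0.5]
gripper_width: 36.1
```

```bash
python3 tip.py 13 28; python3 -c "
from h import *
s=state();print(s['ee_pos'],s['gripper_width'])
print(Rn.from_euler('xyz',s['ee_rot'],degrees=True).as_matrix().round(3))
im=grab_frame('scene')[:,:,::-1]; cv2.imwrite('pics/s3.png',cv2.resize(im[90:260,270:430],None,fx=3.5,fy=3.5,interpolation=cv2.INTER_CUBIC))"
```

```text
t 5.3 F [ 0.1 -0.3 -0.5] q [ -4.  15.  96.  13.  68. -87.]
[[0.9, -0.2, -0.0, -1.0, -3.0, -0.0, 36.0], [2.5, -0.6, -0.0, -2.0, -8.0, -1.0, 36.0], [4.2, -0.9, -0.0, -3.0, -14.0, -1.0, 36.0], [5.8, -1.3, -0.0, -4.0, -20.0, -2.0, 36.0], [7.4, -1.6, -0.0, -6.0, -25.0, -3.0, 36.0], [9.1, -1.9, -0.0, -7.0, -31.0, -4.0, 36.0], [10.7, -2.3, -0.0, -8.0, -37.0, -5.0, 36.0], [12.3, -2.6, -0.0, -9.0, -42.0, -6.0, 36.0], [14.0, -3.0, -0.0, -10.0, -48.0, -8.0, 36.0], [15.6, -3.3, -0.0, -12.0, -53.0, -9.0, 36.0]]
[548.90699957  44.26720997 212.97684626] 36.08002532701422
[[ 0.043 -0.978  0.203]
 [ 0.204  0.208  0.957]
 [-0.978  0.     0.209]]
```

View pics/s3.png

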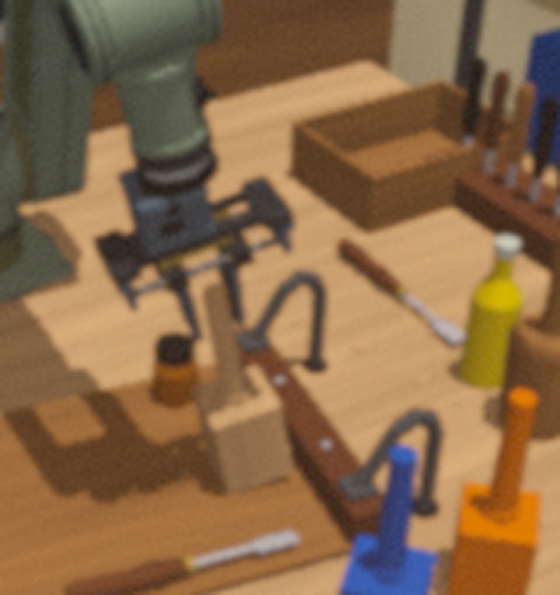

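The leg is tilted about 12° on its toe edge, the shank between the fingers (215,300), and it follows as planned. I continue to 45°.

>>> drive_tool --pt "0.9 -0.2 0 -1 -3 0 36" --pt "2.5 -0.6 0 -2 -8 -1 36" --pt "4.2 -0.9 0 -3 -14 -1 36" --pt "5.8 -1.3 0 -4 -20 -2 36" --pt "7.4 -1.6 0 -6 -25 -3 36" --pt "9.1 -1.9 0 -7 -31 -4 36" --pt "10.7 -2.3 0 -8 -37 -5 36" --pt "12.3 -2.6 0 -9 -42 -6 36" --pt "14 -3 0 -10 -48 -8 36" --pt "15.6 -3.3 0 -12 -53 -9 36"

```text
time_s: 6.6
ee_pos: [536.6, -10.2, 203.6]
ee_rot: [0.1, 62.0, 78.1]
force: [0.1, 0.1, -1.0]
gripper_width: 36.2
```

```bash
python3 tip.py 29 45
```

```text
t 6.6 F [ 0.1  0.1 -1. ] q [ -19.   16.  100.   30.   70. -109.]
[[0.9, -0.2, 0.0, -0.0, -2.0, -1.0, 36.0], [2.7, -0.6, 0.0, -1.0, -8.0, -3.0, 36.0], [4.4, -1.0, 0.0, -2.0, -13.0, -5.0, 36.0], [6.2, -1.3, 0.0, -4.0, -19.0, -8.0, 36.0], [7.9, -1.7, 0.0, -5.0, -25.0, -10.0, 36.0], [9.6, -2.1, 0.0, -6.0, -30.0, -13.0, 36.0], [11.4, -2.5, 0.0, -7.0, -35.0, -16.0, 36.0], [13.1, -2.8, 0.0, -8.0, -41.0, -19.0, 36.0], [14.9, -3.2, -0.0, -9.0, -46.0, -22.0, 36.0], [16.6, -3.6, -0.0, -10.0, -51.0, -26.0, 36.0]]
```

q6 is at -109° and heading for its -146° limit, so I check the rest of the path with a kinematic model fitted to the poses measured so far.

```bash
cat > kin.py <<'E'
from tip import *
from scipy.optimize import least_squares
s=state()
Q=[[67.5495,18.3108,89.6389,0,72.0432,-1.145],[16.5914,10.3301,77.2203,.0478,92.3833,-62.2118],[7.679,17.3876,91.6496,.0568,71.1164,-71.2466],list(s["qpos"])]
P=[[208.922,535.724,213.988],[499.017,160.973,379.492],[555.306,86.795,209.557],list(s["ee_pos"])]
def fk(q,k):
    a1,h,L2,L3,Lt,b=k;q=np.array(q);r=np.radians
    f=q[1]+q[2]-90
    Rf=Rn.from_euler('ZY',[q[0],f],degrees=True)
    Rt=Rf*Rn.from_euler('XYX',[q[3],q[4],q[5]],degrees=True)
    rr=a1+L2*np.sin(r(q[1]));z=h+L2*np.cos(r(q[1]))
    p=Rn.from_euler('Z',q[0],degrees=True).apply([rr,0,z])+Rf.apply([L3,0,b])+Rt.apply([Lt,0,0])
    return p,Rt
m=least_squares(lambda k:np.concatenate([fk(q,k)[0]-p for q,p in zip(Q,P)]+[[.001*k[5]]]),[0,300,400,400,250,0])
K=m.x
lo=np.array([-177,-48,12.5,-77,3,-146.5]);hi=np.array([177,115,149,257,150,146.5])
def ik(p,R,q0):
    f=lambda q:np.concatenate([(fk(q,K)[0]-p),100*(fk(q,K)[1].inv()*R).as_rotvec()])
    r=least_squares(f,q0,bounds=(lo,hi));return r.x,np.abs(r.fun).max()
if __name__=="__main__":
    print(K.round(1),np.abs(m.fun).max())
    print((fk(s["qpos"],K)[1].inv()*Rn.from_euler('xyz',s["ee_rot"],degrees=True)).as_rotvec(degrees=True).round(1))
    q=np.array(s["qpos"])
    for f in [35,40,45,50,55,60,70,80,90]:
        p,R,w=pose(f);q,e_=ik(p,R,q);print(f,q.round(0),round(e_,1))
E
sed -i 's/^rows(/if __name__=="__main__": rows(/' tip.py; python3 kin.py
```

```text
[  2.1 184.4 560.7 421.  360.  -14.1] 11.358956497085202
[ 0. -0. -0.]
35 [ -25.   19.  101.   36.   73. -118.] 0.0
40 [ -30.   22.  102.   39.   75. -124.] 0.0
45 [ -33.   25.  102.   42.   78. -130.] 0.0
50 [ -35.   26.  101.   42.   79. -132.] 0.0
55 [ -37.   27.  101.   43.   80. -133.] 0.0
60 [ -39.   29.  100.   43.   81. -135.] 0.0
70 [ -41.   33.  100.   43.   81. -140.] 0.0
80 [ -44.   37.  100.   43.   81. -144.] 0.0
90 [ -45.   42.   99.   44.   80. -146.] 1.6
```

```bash
sed -i "s/psi=np.interp(f,\[45,90\],\[45,55\])/psi=np.interp(f,[45,90],[45,49])/; s/R0),w$/R0)*Rn.from_euler('x',np.interp(f,[45,90],[0,5]),degrees=True),w/" tip.py; python3 kin.py | tail -4
```

```text
60 [ -38.   28.  100.   41.   80. -132.] 0.0
70 [ -40.   31.  100.   41.   79. -135.] 0.0
80 [ -42.   35.  100.   41.   77. -138.] 0.0
90 [ -43.   39.  101.   42.   76. -140.] 0.0
```

>>> drive_tool --pt "0.9 -0.2 0 0 -2 -1 36" --pt "2.7 -0.6 0 -1 -8 -3 36" --pt "4.4 -1 0 -2 -13 -5 36" --pt "6.2 -1.3 0 -4 -19 -8 36" --pt "7.9 -1.7 0 -5 -25 -10 36" --pt "9.6 -2.1 0 -6 -30 -13 36" --pt "11.4 -2.5 0 -7 -35 -16 36" --pt "13.1 -2.8 0 -8 -41 -19 36" --pt "14.9 -3.2 0 -9 -46 -22 36" --pt "16.6 -3.6 0 -10 -51 -26 36"

```text
time_s: 7.85
ee_pos: [526.6, -61.7, 177.3]
ee_rot: [-0.1, 44.9, 77.9]
force: [-0.6, -1.1, 0.7]
gripper_width: 35.9
```

```bash
python3 tip.py 45 59; python3 -c "
from h import *
im=grab_frame('scene')[:,:,::-1]; cv2.imwrite('pics/s4.png',cv2.resize(im[90:260,270:430],None,fx=3.5,fy=3.5,interpolation=cv2.INTER_CUBIC))"
```

```text
t 7.85 F [-0.6 -1.1  0.7] q [ -33.   24.  102.   43.   78. -130.]
[[-0.1, 0.1, 0.0, -0.0, 0.0, 0.0, 36.0], [0.1, 0.2, -0.1, -2.0, -5.0, -0.0, 39.0], [0.2, 0.3, -0.2, -2.0, -9.0, -1.0, 41.0], [0.4, 0.3, -0.3, -3.0, -14.0, -3.0, 44.0], [0.5, 0.4, -0.5, -4.0, -18.0, -4.0, 47.0], [0.7, 0.5, -0.6, -5.0, -23.0, -6.0, 49.0], [0.9, 0.6, -0.7, -6.0, -27.0, -7.0, 52.0], [1.0, 0.7, -0.8, -7.0, -31.0, -9.0, 55.0], [1.2, 0.8, -0.9, -8.0, -36.0, -12.0, 58.0], [1.3, 0.9, -1.1, -9.0, -40.0, -15.0, 60.0]]
```

View pics/s4.png

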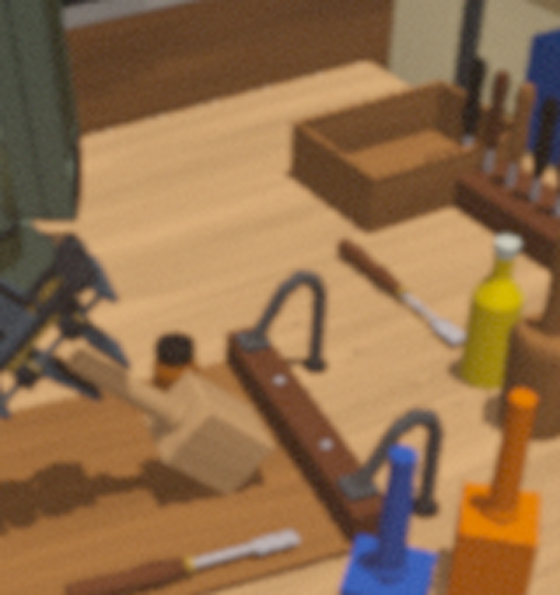

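The leg leans about 47° with its shank end between the fingers (95,365), and nothing else has moved. I continue, opening the jaw while the lower finger carries the leg.

>>> drive_tool --pt "0 0.1 0 0 0 0 36" --pt "0 0.2 -0.1 -2 -5 0 39" --pt "0.2 0.3 -0.2 -2 -9 -1 41" --pt "0.4 0.3 -0.3 -3 -14 -3 44" --pt "0.5 0.4 -0.5 -4 -18 -4 47" --pt "0.7 0.5 -0.6 -5 -23 -6 49" --pt "0.9 0.6 -0.7 -6 -27 -7 52" --pt "1 0.7 -0.8 -7 -31 -9 55" --pt "1.2 0.8 -0.9 -8 -36 -12 58" --pt "1.3 0.9 -1.1 -9 -40 -15 60"

```text
time_s: 9.15
ee_pos: [517.2, -102.8, 160.7]
ee_rot: [1.7, 43.8, 78.0]
force: [0.2, 0.2, -1.1]
gripper_width: 59.7
```

```bash
python3 tip.py 60.5 75; python3 -c "
from h import *
im=grab_frame('scene')[:,:,::-1]; cv2.imwrite('pics/s5.png',cv2.resize(im[130:260,220:380],None,fx=4,fy=4,interpolation=cv2.INTER_CUBIC))"
```

```text
t 9.15 F [ 0.2  0.2 -1.1] q [ -37.   27.  101.   42.   79. -132.]
[[0.2, -0.0, -0.0, -1.0, -3.0, -1.0, 62.0], [0.3, 0.1, -0.1, -1.0, -7.0, -7.0, 62.0], [0.5, 0.2, -0.3, -2.0, -11.0, -12.0, 62.0], [0.7, 0.3, -0.4, -3.0, -15.0, -17.0, 62.0], [0.8, 0.4, -0.5, -4.0, -19.0, -23.0, 62.0], [1.0, 0.5, -0.6, -5.0, -23.0, -28.0, 62.0], [1.2, 0.6, -0.7, -5.0, -26.0, -34.0, 62.0], [1.3, 0.7, -0.9, -6.0, -29.0, -39.0, 62.0], [1.5, 0.8, -1.0, -7.0, -32.0, -45.0, 62.0], [1.7, 0.9, -1.1, -7.0, -35.0, -51.0, 62.0]]
```

View pics/s5.png

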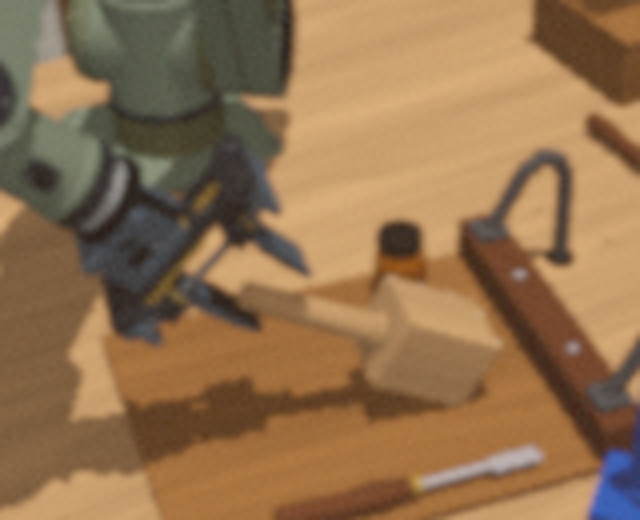

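The leg is at about 62°, its end resting on the lower finger near its tip (250,300). I check the overlap from the shank end's pixel before continuing.

```bash
python3 - <<'E'
from tip import *
px=np.array([220+248/4,130+296/4])
def P(x,l,a,lat):
    f=np.radians(x[0]);return toe+lat*e+t*(x[1]+l*np.cos(f)+a*np.sin(f))+np.array([0,0,-l*np.sin(f)+a*np.cos(f)])
r=least=__import__("scipy.optimize").optimize.least_squares(lambda x:np.subtract(proj("scene",P(x,-37,240,0)),px),[62,0]);print("phi,slide",r.x)
s=state();R=Rn.from_euler('xyz',s["ee_rot"],degrees=True).as_matrix()
E_=P(r.x,-25,240,0);d=E_-s["ee_pos"];print("E in tool",(R.T@d).round(1),"w/2",s["gripper_width"]/2)
tip=s["ee_pos"]-R[:,2]*30
print("lower tip px crop",(np.array(proj("scene",tip))-[220,130])*4)
for c in [(-74,0,37),(-74,0,-37),(0,0,37),(-74,100,37),(0,100,37),(-74,100,-37)]: print(c,((np.array(proj("scene",P(r.x,*c)))-[220,130])*4).round())
E
```

```text
phi,slide [60.78417399 -8.88514016]
E in tool [-16.6  -1.2 -28.7] w/2 29.966730458369444
lower tip px crop [255.40119949 314.51424376]
(-74, 0, 37) [508. 343.]
(-74, 0, -37) [479. 295.]
(0, 0, 37) [469. 404.]
(-74, 100, 37) [417. 321.]
(0, 100, 37) [379. 385.]
(-74, 100, -37) [391. 272.]
```

```bash
sed -i 's/+37\*t$/+30*t/' tip.py; python3 tip.py 61.5 74
```

```text
t 9.2 F [-0.1 -1.8 -1. ] q [ -37.   27.  102.   42.   79. -132.]
[[0.3, -0.0, -0.1, 1.0, 1.0, -4.0, 62.0], [0.4, 0.1, -0.2, -0.0, -2.0, -9.0, 62.0], [0.6, 0.2, -0.3, -1.0, -6.0, -13.0, 62.0], [0.7, 0.2, -0.4, -2.0, -9.0, -18.0, 62.0], [0.9, 0.3, -0.5, -2.0, -12.0, -22.0, 62.0], [1.0, 0.4, -0.6, -3.0, -15.0, -27.0, 62.0], [1.1, 0.5, -0.7, -4.0, -18.0, -32.0, 62.0], [1.3, 0.6, -0.8, -4.0, -21.0, -37.0, 62.0], [1.4, 0.7, -0.9, -5.0, -24.0, -42.0, 62.0], [1.6, 0.7, -1.0, -5.0, -26.0, -47.0, 62.0]]
```

>>> drive_tool --pt "0.3 0 -0.1 1 1 -4 62" --pt "0.4 0.1 -0.2 0 -2 -9 62" --pt "0.6 0.2 -0.3 -1 -6 -13 62" --pt "0.7 0.2 -0.4 -2 -9 -18 62" --pt "0.9 0.3 -0.5 -2 -12 -22 62" --pt "1 0.4 -0.6 -3 -15 -27 62" --pt "1.1 0.5 -0.7 -4 -18 -32 62" --pt "1.3 0.6 -0.8 -4 -21 -37 62" --pt "1.4 0.7 -0.9 -5 -24 -42 62" --pt "1.6 0.7 -1 -5 -26 -47 62"

```text
time_s: 10.45
ee_pos: [512.0, -129.5, 112.9]
ee_rot: [3.2, 42.4, 78.0]
force: [-0.4, -1.9, -1.4]
gripper_width: 62.2
```

```bash
python3 tip.py 75 87; python3 -c "
from h import *
im=grab_frame('scene')[:,:,::-1]; cv2.imwrite('pics/s6.png',cv2.resize(im[130:260,220:380],None,fx=4,fy=4,interpolation=cv2.INTER_CUBIC))"
```

```text
t 10.45 F [-0.4 -1.9 -1.4] q [ -40.   31.  102.   42.   78. -136.]
[[0.1, 0.1, -0.1, -1.0, -2.0, -3.0, 62.0], [0.2, 0.2, -0.2, -1.0, -4.0, -8.0, 62.0], [0.4, 0.3, -0.3, -2.0, -6.0, -13.0, 62.0], [0.5, 0.4, -0.4, -2.0, -8.0, -18.0, 62.0], [0.6, 0.4, -0.5, -2.0, -10.0, -23.0, 62.0], [0.8, 0.5, -0.6, -3.0, -12.0, -28.0, 62.0], [0.9, 0.6, -0.7, -3.0, -13.0, -33.0, 62.0], [1.1, 0.7, -0.8, -3.0, -15.0, -38.0, 62.0], [1.2, 0.8, -0.9, -4.0, -16.0, -43.0, 62.0], [1.3, 0.9, -1.0, -4.0, -17.0, -49.0, 62.0]]
```

View pics/s6.png

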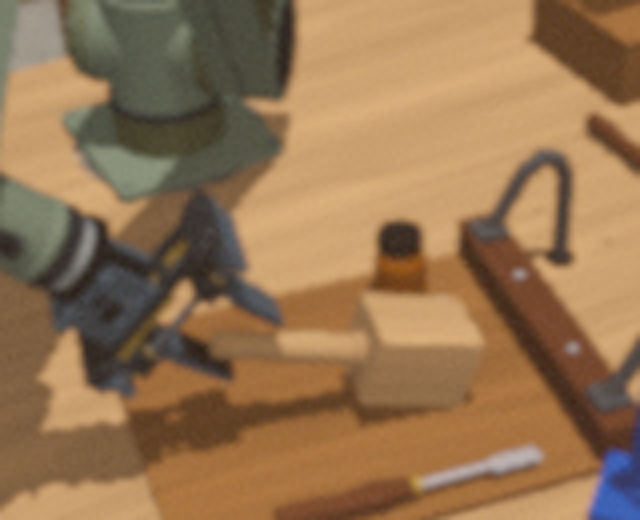

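The leg is at about 75° with its end (215,345) on the lower finger and the block's lower edge (370,405)–(470,400) on the board. I check the overlap again numerically.

```bash
cat > chk.py <<'E'
from tip import *
from scipy.optimize import least_squares
def P(x,l,a,lat):
    f=np.radians(x[0]);return toe+lat*e+t*(x[1]+l*np.cos(f)+a*np.sin(f))+np.array([0,0,-l*np.sin(f)+a*np.cos(f)])
obs=[((-37,240,0),(217,343)),((-74,0,37),(483,348)),((0,0,37),(472,401)),((-74,100,37),(368,345)),((0,100,37),(360,402)),((-74,100,-37),(365,294)),((-74,0,-37),(455,298))]
r=least_squares(lambda x:np.concatenate([(np.subtract(proj("scene",P(x,*o)),[220,130])*4-p) for o,p in obs]),[75,0],loss="soft_l1",f_scale=4);print("phi,slide",r.x,r.fun.round())
s=state();R=Rn.from_euler('xyz',s["ee_rot"],degrees=True).as_matrix()
print("E in tool",(R.T@(P(r.x,-25,240,0)-s["ee_pos"])).round(1),"w/2",s["gripper_width"]/2)
E
python3 chk.py
```

```text
phi,slide [73.35355411  5.46916988] [ -5.   2.   2.  -5. -11.   4.  16.  -5.   2.   3.  -6.  -3.   2.  -4.]
E in tool [-22.8  -1.6 -30.9] w/2 30.83222819800637
```

```bash
sed -i 's/+30\*t$/+35*t/' tip.py; python3 tip.py 75 87
```

```text
t 10.5 F [ 0.2 -1.4 -1.1] q [ -40.   31.  102.   42.   78. -136.]
[[0.1, 0.1, -0.1, -1.0, -6.0, -2.0, 62.0], [0.2, 0.1, -0.2, -2.0, -8.0, -7.0, 62.0], [0.4, 0.2, -0.3, -2.0, -11.0, -12.0, 62.0], [0.5, 0.3, -0.4, -3.0, -13.0, -17.0, 62.0], [0.6, 0.4, -0.5, -3.0, -15.0, -22.0, 62.0], [0.8, 0.5, -0.6, -4.0, -16.0, -27.0, 62.0], [0.9, 0.6, -0.7, -4.0, -18.0, -32.0, 62.0], [1.1, 0.6, -0.8, -4.0, -19.0, -38.0, 62.0], [1.2, 0.7, -0.9, -5.0, -21.0, -43.0, 62.0], [1.3, 0.8, -0.9, -5.0, -22.0, -48.0, 62.0]]
```

>>> drive_tool --pt "0 0 -0.1 -1 -3 -1 62" --pt "0.2 0.1 -0.2 -2 -7 -6 62" --pt "0.4 0.2 -0.3 -2 -10 -12 62" --pt "0.5 0.3 -0.4 -3 -13 -17 62" --pt "0.6 0.4 -0.5 -3 -15 -22 62" --pt "0.8 0.5 -0.6 -4 -16 -27 62" --pt "0.9 0.6 -0.7 -4 -18 -32 62" --pt "1.1 0.6 -0.8 -4 -19 -38 62" --pt "1.2 0.7 -0.9 -5 -21 -43 62" --pt "1.3 0.8 -0.9 -5 -22 -48 62"

```text
time_s: 11.75
ee_pos: [506.7, -151.7, 63.8]
ee_rot: [4.7, 41.3, 78.0]
force: [0.5, -0.6, -1.3]
gripper_width: 62.0
```

```bash
python3 tip.py 87 92; python3 -c "
from h import *
s=state();print(s['ee_pos']);R=Rn.from_euler('xyz',s['ee_rot'],degrees=True).as_matrix();print('low tip',s['ee_pos']-R[:,2]*31,'outer',s['ee_pos']-R[:,2]*44.5)
im=grab_frame('scene');cv2.imwrite('pics/s7.png',im[:,:,::-1])
for n in('scene','top'):
  if n=='top':grab_frame(n)
  for l in('leg_top','leg_toe','leg'):
    for r in place_of(n,l)[:4]: print(n,l,round(r['p'],2),np.round(np.array(r['location'])*[640,400],1))
"
```

```text
t 11.75 F [ 0.5 -0.6 -1.3] q [ -42.   36.  103.   42.   76. -140.]
[[0.0, 0.0, -0.0, 0.0, -0.0, 0.0, 62.0], [0.1, 0.0, -0.1, 0.0, -1.0, -2.0, 62.0], [0.1, 0.1, -0.1, 0.0, -1.0, -4.0, 62.0], [0.2, 0.1, -0.2, -0.0, -2.0, -6.0, 62.0], [0.2, 0.1, -0.2, -0.0, -2.0, -8.0, 62.0], [0.3, 0.2, -0.2, -0.0, -2.0, -10.0, 62.0], [0.3, 0.2, -0.3, -0.0, -3.0, -13.0, 62.0], [0.3, 0.2, -0.3, -0.0, -3.0, -15.0, 62.0], [0.3, 0.2, -0.3, -0.0, -3.0, -17.0, 62.0], [0.3, 0.2, -0.3, -0.0, -3.0, -20.0, 62.0]]
[ 506.68421347 -151.74278122   63.84880591]
low tip [ 499.99551587 -171.16208278   40.62915795] outer [ 497.08269594 -179.61887539   30.51737578]
scene leg_top 0.94 [268.4 229. ]
scene leg_top 0.86 [420.1 203.5]
scene leg_top 0.73 [382.3 219.1]
scene leg_toe 0.92 [331.3 224. ]
scene leg_toe 0.84 [393.1 276. ]
scene leg_toe 0.72 [407.2 264.4]
scene leg_toe 0.49 [332.7 220.6]
scene leg 0.89 [378.1 275.3]
scene leg 0.87 [334.2 220.8]
scene leg 0.6 [408.1 259.9]
top leg_top 0.79 [252.1 114.9]
top leg_top 0.71 [303.2 111. ]
top leg_toe 0.88 [304.1 132.6]
top leg_toe 0.86 [276.1 133.6]
top leg_toe 0.71 [313.6 218. ]
top leg 0.64 [312.3 210. ]
top leg 0.56 [265.5 136.5]
top leg 0.55 [308.2 138.6]
```

>>> drive_tool --pt "0 0 0 0 -1 -2 62" --pt "0 0 0 0 -1 -4 62" --pt "0 0 0 0 -1 -6 62" --pt "0 0 0 0 -2 -8 62" --pt "0 0 0 0 -2 -10 62" --pt "0 0 0 0 -2 -12 62" --pt "0 0 0 0 -2 -13 62" --pt "0 0 0 0 -2 -14 62" --pt "0 0 0 0 -3 -15 62" --pt "0 0 0 0 -3 -15 62"

```text
time_s: 13.4
ee_pos: [506.8, -154.7, 49.4]
ee_rot: [4.6, 41.3, 78.0]
force: [-0.9, -0.2, 0.8]
gripper_width: 62.1
```

>>> drive_tool --pt "0 0 0 -1 -5 -1 62" --pt "0 0 0 -2 -12 -1 62" --pt "0 0 0 -4 -20 0 62" --pt "0 0 0 -6 -32 0 62" --pt "0 0 0 -10 -50 5 62" --pt "0 0 0 -14 -70 25 62" --pt "0 0 0 -14 -80 60 62" --pt "0 0 0 -14 -80 100 62" --pt "0 0 0 -14 -80 140 62" --pt "0 0 0 -14 -80 140 62"

```text
time_s: 14.65
ee_pos: [493.5, -236.6, 192.4]
ee_rot: [4.2, 41.5, 77.7]
force: [-1.0, -0.1, 0.0]
gripper_width: 62.0
```

```bash
python3 - <<'E'
from h import *
s=state();print(s['time_s'],s['ee_pos'],s['force'],s['qpos'].round())
a=grab_frame('scene');b=grab_frame('top')
cv2.imwrite('pics/s8.png',a[:,:,::-1]);cv2.imwrite('pics/t8.png',b[:,:,::-1])
for n,l in (("scene","leg_top"),("scene","leg"),("top","leg_top"),("top","leg")):
    for r in place_of(n,l)[:4]:
        p=np.array(r['location'])*[640,400];print(n,l,round(r['p'],2),p.round(1),at_z(n,*p,49).round())
    for r in search_frame(n,"leg")[:3]: print(n,(np.array(r["rect"])*[640,400,640,400]).round(),round(r["p"],2))
E
```

```text
14.65 [ 493.49181752 -236.64493602  192.40491319] [-0.9792383  -0.09219159  0.04507811] [ -49.   31.   89.   37.   93. -132.]
scene leg_top 0.66 [420.2 201.5] [644. 400.  49.]
scene leg_top 0.64 [387.4 216. ] [648. 235.  49.]
scene leg_top 0.44 [324.1 253.4] [692. -68.  49.]
scene [366. 216. 392. 284.] 0.76
scene [399. 201. 427. 267.] 0.69
scene [270. 207. 335. 234.] 0.56
scene leg 0.85 [380.9 274. ] [860.  41.  49.]
scene leg 0.81 [333.1 220.6] [566.  46.  49.]
scene leg 0.59 [408.1 255.9] [844. 166.  49.]
scene [366. 216. 392. 284.] 0.76
scene [399. 201. 427. 267.] 0.69
scene [270. 207. 335. 234.] 0.56
top leg_top 0.97 [385.7 230.8] [ 505. -182.   49.]
top leg_top 0.72 [462.3 269. ] [ 387. -417.   49.]
top leg_top 0.67 [187.4 274.2] [368. 434.  49.]
top leg_top 0.62 [305.4 109.5] [903.  72.  49.]
top [248. 109. 285. 156.] 0.82
top [308. 203. 385. 237.] 0.8
top [289. 109. 327. 155.] 0.62
top leg 0.85 [312.5 216.1] [551.  45.  49.]
top leg 0.63 [266.6 136.7] [810. 197.  49.]
top [248. 109. 285. 156.] 0.82
top [308. 203. 385. 237.] 0.8
top [289. 109. 327. 155.] 0.62
```

The leg lies flat: foot near (551,47), shank end near (505,-182), about 88 mm from the stop, x≈20 and about 2° off square. Next I go vertical with the jaws along the board's x, straddling the shank behind the block's shoulder, so that both fingers push it square.

```bash
python3 - <<'E'
from kin import *
z=np.array([.987,-.160,0]);z/=np.linalg.norm(z);x=np.array([0,0,-1.]);G=Rn.from_matrix(np.column_stack([x,np.cross(z,x),z]))
p0=s["ee_pos"];r0=Rn.from_euler('xyz',s["ee_rot"],degrees=True)
rv=(G*r0.inv()).as_rotvec();print("rv",np.degrees(rv).round(1),np.linalg.norm(np.degrees(rv)))
g=np.array([530.4,-77.2,220]);q=s["qpos"]
for k in np.linspace(.125,1,8):
    q,e_=ik(p0+k*(g-p0),Rn.from_rotvec(k*rv)*r0,q);print(round(k,2),q.round(),round(e_,1))
print((g-p0).round())
E
```

```text
rv [-31.7  42.4 -77.2] 93.63149395719675
0.12 [ -47.   27.   94.   37.   85. -121.] 0.0
0.25 [ -44.   22.   97.   36.   78. -108.] 0.0
0.38 [-39.  18. 100.  33.  72. -93.] 0.0
0.5 [-34.  15. 101.  29.  67. -76.] 0.0
0.62 [-27.  13. 101.  22.  63. -57.] 0.0
0.75 [-21.  12. 100.  14.  63. -36.] 0.0
0.88 [-14.  13.  97.   6.  66. -17.] 0.0
1.0 [-8. 15. 94. -0. 71.  1.] 0.0
[ 38. 157.  31.]
```

>>> drive_tool --pt "-3 4 -8 0 0 20 62" --pt "-6 8.5 -15.5 5 10 30 62" --pt "-9.5 12.7 -23 10 25 30 62" --pt "-12.7 17 -31 15 40 30 62" --pt "-16 21 -38.5 19 60 30 62" --pt "-19 25.5 -46 23 80 30 60" --pt "-22 29.7 -54 27 100 30 56" --pt "-25.4 34 -61.8 31 120 30 52" --pt "-28.5 38 -69.5 35 140 30 52" --pt "-31.7 42.4 -77.2 38 157 31 52"

```text
time_s: 16.4
ee_pos: [530.3, -76.5, 220.2]
ee_rot: [-108.4, 89.9, -117.9]
force: [0.2, 0.3, 0.3]
gripper_width: 52.0
```

>>> drive_tool --pt "0 0 0 0 0 0 52" --pt "0 0 0 0 0 0 52"

```text
time_s: 16.65
ee_pos: [529.8, -76.6, 219.8]
ee_rot: [-126.6, 89.9, -135.9]
force: [-0.3, -0.4, 1.0]
gripper_width: 52.2
```

```bash
cat > corr.py <<'E'
import sys
from h import *
z=np.array([.987,-.160,0]);z/=np.linalg.norm(z);x=np.array([0,0,-1.]);G=Rn.from_matrix(np.column_stack([x,np.cross(z,x),z]))
s=state();r0=Rn.from_euler('xyz',s["ee_rot"],degrees=True)
bx=z[:2];by=np.array([-z[1],z[0]]);d=s["ee_pos"][:2]-[544.9,137.2]
print("t",s["time_s"],"rot",(G*r0.inv()).as_rotvec(degrees=True).round(1),"pos",s["ee_pos"].round(1),"board xy",(d@bx).round(1),(d@by).round(1),"F",s["force"].round(1),s["gripper_width"],s["qpos"].round())
E
python3 corr.py
```

```text
t 16.65 rot [ 0.1 -0.1  0.1] pos [529.8 -76.6 219.8] board xy 19.4 -213.4 F [-0.3 -0.4  1. ] 52.206407049148424 [-9. 15. 94. -0. 71.  0.]
```

>>> drive_tool --pt "0 0 0 -3 0 -40 52" --pt "0 0 0 -3 0 -80 52" --pt "0 0 0 -3 0 -115 52" --pt "0 0 0 -3 0 -140 52" --pt "0 0 0 -3 0 -155 52" --pt "0 0 0 -3 0 -167 52" --pt "0 0 0 -3 0 -180 52" --pt "0 0 0 -3 0 -190 52" --pt "0 0 0 -3 0 -194 52" --pt "0 0 0 -3 0 -194 52"

```text
time_s: 17.9
ee_pos: [526.9, -76.5, 25.7]
ee_rot: [-128.4, 89.9, -137.7]
force: [0.3, 0.2, 0.4]
gripper_width: 52.0
```

```bash
python3 corr.py
```

```text
t 17.9 rot [ 0.1 -0.1  0.1] pos [526.9 -76.5  25.7] board xy 16.4 -213.8 F [0.3 0.2 0.4] 51.970487541176716 [ -9.  26. 109.  -0.  45.   0.]
```

>>> drive_tool --pt "0 0 0 1 4 0 52" --pt "0 0 0 1 8 0 52" --pt "0 0 0 2 12 0 52" --pt "0 0 0 3 17 0 52" --pt "0 0 0 4 22 0 52" --pt "0 0 0 4 27 0 52" --pt "0 0 0 5 32 0 52" --pt "0 0 0 6 37 0 52" --pt "0 0 0 7 42 0 52" --pt "0 0 0 8 47 0 52"

```text
time_s: 19.15
ee_pos: [534.9, -29.2, 25.7]
ee_rot: [-130.9, 89.8, -140.2]
force: [-1.2, -2.9, 2.0]
gripper_width: 52.1
```

```bash
python3 corr.py; python3 - <<'E'
from h import *
a=grab_frame('scene');b=grab_frame('top')
for n,l in (("scene","leg"),("top","leg"),("top","leg_top")):
    for r in place_of(n,l)[:3]:
        p=np.array(r['location'])*[640,400];print(n,l,round(r['p'],2),at_z(n,*p,49).round())
E
```

```text
t 19.15 rot [ 0.1 -0.1  0.1] pos [534.9 -29.2  25.7] board xy 16.7 -165.8 F [-1.2 -2.9  2. ] 52.14592578758957 [ -4.  26. 109.  -0.  45.   5.]
scene leg 0.87 [567.  86.  49.]
scene leg 0.62 [848.  36.  49.]
scene leg 0.58 [843. 173.  49.]
top leg 0.87 [813. 197.  49.]
top leg 0.73 [551.  82.  49.]
top leg 0.72 [800.  62.  49.]
top leg_top 0.84 [891.  79.  49.]
top leg_top 0.81 [891. 236.  49.]
top leg_top 0.57 [ 514. -148.   49.]
```

>>> drive_tool --pt "0 0 0 1 4 0 52" --pt "0 0 0 1 8 0 52" --pt "0 0 0 2 12 0 52" --pt "0 0 0 3 16 0 52" --pt "0 0 0 3 20 0 52" --pt "0 0 0 4 24 0 52" --pt "0 0 0 4 28 0 52" --pt "0 0 0 5 32 0 52" --pt "0 0 0 6 36 0 52" --pt "0 0 0 6 38 0 52"

```text
time_s: 20.65
ee_pos: [540.9, 9.2, 25.4]
ee_rot: [-144.1, 89.9, -153.5]
force: [0.4, -1.1, -0.0]
gripper_width: 52.2
```

>>> drive_tool --pt "0 0 0 0 1 0 52" --pt "0 0 0 0 2 0 52" --pt "0 0 0 0 3 0 52" --pt "0 0 0 1 4 0 52" --pt "0 0 0 1 5 0 52"

```text
time_s: 21.28
ee_pos: [541.9, 14.2, 25.4]
ee_rot: [-144.1, 89.9, -153.5]
force: [0.1, -1.6, -0.2]
gripper_width: 52.2
```

```bash
python3 corr.py
```

```text
t 21.275 rot [ 0.1 -0.1  0.1] pos [541.9  14.2  25.4] board xy 16.7 -121.9 F [ 0.1 -1.6 -0.2] 52.18071046108482 [  0.  26. 108.  -0.  46.  10.]
```

>>> drive_tool --pt "0 0 0 0 0.5 0 52" --pt "0 0 0 0 1 0 52" --pt "0 0 0 0.3 1.5 0 52" --pt "0 0 0 0.3 2 0 52" --pt "0 0 0 0.5 2.5 0 52"

```text
time_s: 21.9
ee_pos: [542.3, 16.7, 25.4]
ee_rot: [-144.4, 89.8, -153.7]
force: [-1.0, -1.0, 0.3]
gripper_width: 52.0
```

>>> drive_tool --pt "0 0 0 0 0.5 0 52" --pt "0 0 0 0 1 0 52" --pt "0 0 0 0.3 1.5 0 52" --pt "0 0 0 0.3 2 0 52"

```text
time_s: 22.4
ee_pos: [542.3, 17.6, 25.5]
ee_rot: [-125.9, 89.8, -135.3]
force: [-1.7, -8.0, 1.2]
gripper_width: 52.0
```

>>> drive_tool --pt "0 0 0 0 0.7 0 52" --pt "0 0 0 0.2 1.2 0 52" --pt "0 0 0 0.2 1.2 0 52"

```text
time_s: 22.78
ee_pos: [542.3, 17.5, 25.5]
ee_rot: [-117.2, 89.7, -126.5]
force: [-1.1, -8.0, 1.3]
gripper_width: 51.9
```

```bash
python3 corr.py; python3 - <<'E'
from h import *
b=grab_frame('top')
cv2.imwrite('pics/t9.png',b[:,:,::-1])
for l in ("leg","leg_top"):
    for r in place_of("top",l)[:4]:
        p=np.array(r['location'])*[640,400];print(l,round(r['p'],2),at_z("top",*p,49).round(1))
E
```

```text
t 22.775 rot [ 0.3 -0.2  0.1] pos [542.3  17.5  25.5] board xy 16.6 -118.5 F [-1.1 -8.   1.3] 51.86663138431349 [  1.  26. 108.  -0.  46.  10.]
leg 0.78 [812.  195.1  49. ]
leg 0.72 [559.8 130.9  49. ]
leg 0.62 [793.3  62.1  49. ]
leg_top 0.66 [515.7 -95.2  49. ]
leg_top 0.62 [889.2 237.   49. ]
leg_top 0.43 [563.6 131.4  49. ]
```

The hand stalls with 8 N along -y, so the leg is butted against the stop. I back off, rise and move aside for the check.

>>> drive_tool --pt "0 0 0 0 -3 0 52" --pt "0 0 0 -1 -7 0 52" --pt "0 0 0 -2 -12 0 52" --pt "0 0 0 -2 -12 20 52" --pt "0 0 0 -2 -12 50 52" --pt "0 0 0 -2 -12 100 52" --pt "0 0 0 -2 -12 150 52" --pt "0 0 0 -20 -50 200 52" --pt "0 0 0 -60 -100 230 52" --pt "0 0 0 -100 -150 240 52"

```text
time_s: 24.18
ee_pos: [449.9, -123.9, 265.0]
ee_rot: [-78.3, 89.7, -87.5]
force: [0.4, -1.3, 0.2]
gripper_width: 52.0
```

>>> drive_tool --pt "0 0 0 -20 -60 0 60" --pt "0 0 0 -40 -120 0 60" --pt "0 0 0 -60 -180 0 60" --pt "0 0 0 -60 -180 0 60" --pt "0 0 0 -60 -180 0 60"

```text
time_s: 24.8
ee_pos: [389.7, -303.6, 264.7]
ee_rot: [-78.5, 89.7, -87.8]
force: [0.2, 0.8, 0.0]
gripper_width: 60.3
```

```bash
python3 corr.py; python3 - <<'E'
from h import *
a=grab_frame('scene')[:,:,::-1];b=grab_frame('top')[:,:,::-1]
cv2.imwrite('pics/s10.png',a);cv2.imwrite('pics/t10.png',b)
A=cv2.resize(b[160:290,255:415],None,fx=5,fy=5,interpolation=cv2.INTER_CUBIC)[:350]
B=cv2.resize(a[180:242,230:390],None,fx=5,fy=5,interpolation=cv2.INTER_CUBIC)[:250]
print(A.shape,B.shape)
cv2.imwrite('pics/f.png',np.vstack([A,B[:,:800]]))
E
```

```text
t 24.8 rot [0.3 0.  0.1] pos [ 389.7 -303.6  264.7] board xy -82.6 -460.0 F [0.2 0.8 0. ] 60.32126627115959 [-39.   9.  95.  -0.  76. -30.]
(350, 800, 3) (250, 800, 3)
```

View pics/f.png

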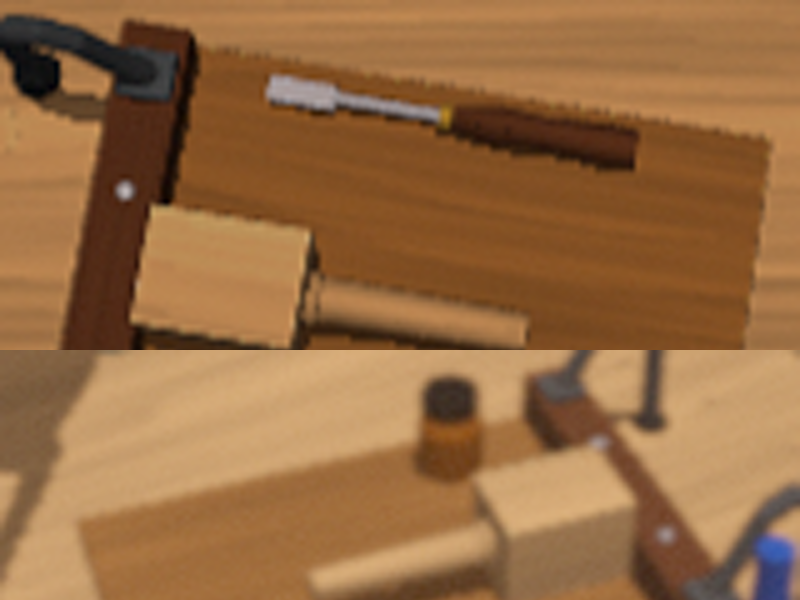

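The leg lies flat, its foot end against the stop (block corners at 152,205 / 312,232 / 297,347 / 132,320). The gouge and oil jar are in place and the hand is out of view. One numeric fit follows.

```bash
python3 - <<'E'
from h import *
V=lambda u,v:("top",255+(u+.5)/5-.5,160+(v+.5)/5-.5)
l=[(V(152,205),(37,0,86)),(V(312,231),(37,-100,86)),(V(297,347),(-37,-100,86)),(V(132,320),(-37,0,86)),(V(526,332),(0,-240,52))]
y,r=fit(l,planar,[560,134,-.16]);print(y[:2],np.degrees(y[2]),r.tolist())
yaw=np.radians(-9.22);d=y[:2]-[544.87,137.18];print("board x,y",d@[np.cos(yaw),np.sin(yaw)],d@[-np.sin(yaw),np.cos(yaw)])
a=cv2.imread("pics/top0.png").astype(int);b=cv2.imread("pics/t10.png").astype(int);D=np.abs(a-b).max(2)
for n,(u,v,w) in dict(gouge=(345,185,12),oil=(302,264,12),mallet=(190,185,20),glue=(188,215,14),gouge_b=(191,270,25),stone=(484,208,25),tin=(467,270,18)).items(): print(n,(D[v-w:v+w,u-w:u+w]>50).sum())
E
```

```text
[558.48449434 133.43105144] -9.223080186446145 [[0.1, -0.4], [0.3, -0.4], [-0.8, 0.4], [-0.3, 0.5], [0.5, -0.1]]
board x,y 14.039278569661581 -1.5191210191532858
gouge 0
oil 0
mallet 0
glue 0
gouge_b 0
stone 30
tin 1211
```

The leg is square to within about 0.1° and about 1.5 mm from the face. The tin region differs in the top view, probably because the arm is over it, so I check it in the scene view before handing in.

```bash
python3 - <<'E'
from h import *
for f in("pics/scene0.png","pics/s10.png"):
    im=cv2.imread(f)[225:265,165:220]; hsv=cv2.cvtColor(im,cv2.COLOR_BGR2HSV); m=(hsv[:,:,1]<50)
    ys,xs=np.nonzero(m);print(f,m.sum(),xs.mean()+165,ys.mean()+225)
env.job_done()
E
```

```text
pics/scene0.png 567 189.93121693121694 243.59435626102294
pics/s10.png 571 189.90367775831874 243.57267950963222
the job is handed in; nothing more can be done
```

The leg is lying flat on the board with its foot end against the stop, and the hand is clear of it. I handed the job in at about 25 s on the robot's clock, well under the 64 s limit.

I tipped the leg between loosely opened fingers, and the lower finger carried its shank end down until it lay flat. Then I straddled the shank and pushed the block's shoulder with both fingers until the hand stalled at about 8 N. The wrist reading was never above about 9 N at the points where I read it.

**Last checks:**
- **Leg position:** a fit to the top picture puts the foot about 1.5 mm from the stop's face and 14 mm from its middle. The leg is square to within about 0.1° of the fitted board angle. The camera calibration is only good to about 2 mm.
- **Flatness:** I judged this by eye, not by measurement.
- **Other things:** before-and-after top pictures show no change at gouge_a, oil, mallet, glue and gouge_b. The stone showed a slight difference (30 pixels), which I did not follow up.
- **Disagreement:** the tin's region changed strongly in the top view, probably because the arm was over it. The other camera shows the tin within 0.1 pixel of where it started.
- **Not verified:** the hand-in gave no verdict.

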